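Level the mug shelf beside the hob

ROBOT

A 6-joint arm with a two-finger parallel gripper is mounted at the origin on the work surface. World frame = base frame: x ahead of the robot, y to its left, z up, the work surface at z = 0. Lengths are in m, angles in rad, forces in N, time in s.
With the tool pointing down it reaches from about 0.35 to 0.8 m from the base axis. Payload 7.3 kg.
Tool frame: the origin (TCP) lies between the finger pads; the fingertips stand 25 mm ahead of it and the grasp point (between the pads) lies 6 mm ahead of it (r.tip_extent is the distance from the TCP to the fingertips, in m); z points along the fingers, y is the direction in which the jaws open and shut (so a half turn about z gives the same grasp; the last joint's range is limited). The gripper opens to 85 mm and grips with 20 to 120 N. Pads are 22 mm wide; open, the fingers measure 114 mm over their backs; the gripper's body (76 mm by 85 mm) begins 54 mm behind the grasp point. The pads swing forward as they close: fully open they stand 13 mm farther back than shut.
Start: joints at [1.106, 0.342, 1.524, -0, 1.275, -0.146], TCP at [0.165, 0.499, 0.256] pointing down, gripper open.
Joint ranges: [-2.53, 2.53], [-0.77, 2.02], [0.04, 2.7], [-1, 4.14], [0.28, 2.66], [-3.11, 3.11]. Speed limits (rad/s): [2.57, 2.57, 3.14, 3.14, 3.14, 3.14].

INTERFACE

Orientations are given as a unit quaternion [x, y, z, w].
In Python, from workcell import r, command_gripper, optics gives the robot as it stands. The module is installed in compiled form; this text tells all that it offers. Calls block until the motion is done:
- r.reach(position, orientation): joint-space move of the TCP to a pose.
- r.move_straight(position, orientation=None, speed=0.15, max_force=None): straight line of the TCP; orientation=None keeps the orientation; speed is the mean speed in m/s. With max_force (N) it stops when the force on the tool has changed by that much, and returns True; else False.
- r.movej(angles): joint-space move.
- command_gripper(opening, force=None): finger opening in m; force is the grip in N (None keeps the last); returns when the fingers have stopped.
- r.hold(seconds).
- r.solve_ik(position, orientation): joint angles nearest the present ones, or None.
- r.read_state(): the state.
- optics.get_image(name): name is "scene" or "top"; returns (picture, depth): 420x560x3 uint8, red, green, blue; 420x560 float32, m along the optical axis (not along the pixel's ray), 0 where there is no reading.
- optics.camera_model(name): a dict with "K" (3x3 intrinsics, pixels), "k1" (the pictures are not rectified: a ray, as slopes to the right and down, at radius r is drawn at 1 + k1 r^2 times it, then the intrinsics apply), "R" (3x3) and "t" (3): a world point X has camera coordinates R X + t. Camera axes: x right, y down, z forward; pixel columns grow to the right and rows downward; lengths in m; the calibration is good to about 2 mm. A picture is of the moment at which its call begins. camera_model takes no time and is no camera call.
A pose or a line that the arm cannot do raises r.PlanningError and nothing moves.
- r.finish_job(): hands the job in, once; it reports no verdict.
The state is a dict: "time_s": time; "joint_positions": joint angles; "dq": joint speeds; "tau": joint torques, N m; "eef_pos": TCP position; "eef_rot": TCP orientation; "contact_force": force on the tool from outside, world axes, zero at the start; "torque": the same for the moment, N m; "grip_width": finger opening in m.
Only numpy, scipy, OpenCV 4.12 (cv2) and the standard library are available. Lean on these libraries where they do the work, as an engineer would, in place of code of your own. Each camera call takes 0.05 s, during which the arm holds its last target. There are 200 camera calls.

TASK

Take the T-handled key out of its wooden block, put its square end down through the eyelet of the spirit level and into the levelling foot under the shelf, and press so that the key's collar holds the level flat on the shelf. Keeping it pressed, turn the foot until the bubble stands centred between the two marks. Finish while still gripping the key and pressing: do not let go, and leave the mugs and the coffee jar where they are.

Things in the scene. Friction and masses are not known exactly. Their poses are not given: they have to be found in the camera images.
- key: Loose T-handled key, 131 mm tall, 120 g, at the start upright in the wooden block. Origin: centre of the rod's lower end; z up along the rod. Square steel rod 10 x 10 mm, sides parallel to the key's x and y, bare from z = 0 to 44 mm; above that a spring collar, then the handle.
- key_grip (a point): Middle of the key's black handle, 111 mm above the rod's lower end. The handle is a block 16 mm thick along the key's x, 44 mm wide along y, 40 mm high: grip it across x.
- collar (a joint): Round collar on the key's rod (30 mm diameter, 6 mm thick), underside 44 mm above the rod's lower end when relaxed. Value: how far it is pushed up the rod against its spring, 0 to 0.014 m. Spring force 2.5 N at 0 plus 0.6 N per mm.
- holder: Fixed wooden block 75 x 75 x 50 mm, origin at the centre of its underside, with an upright 18 mm hole right through its middle. The key stands in it with the collar resting on the block's top; lift it 45 mm to come clear.
- shelf: Low steel shelf, 160 mm (x) by 280 mm (y), top about 62 mm over the worktop. Origin: on the top, on the hinge line near its left (+y) end; it spans y = +20 to -260 mm, z is the normal of the top. At the start the -y end, over the foot, is 0.5 to 1.3 degrees low. Turning the foot counter-clockwise seen from above raises it: 0.022 rad (5 mm at the foot) per radian; pressing sinks it 1 mm.
- level: Aluminium spirit level along the middle of the shelf, clipped at its +y end by a springy hinge (the origin, in its underside; z is the underside's normal). 218 mm long to -y: bar 24 x 170 x 24 mm, then a thin end tab 34 x 48 x 8 mm. Unpressed, its tab end stands 10 mm up (0.05 rad) and the bubble reads wrong; about 3 N down on the tab lays it flat on the shelf.
- eyelet (a point): Centre of the 21 mm round hole in the level's end tab, at the tab's upper face, 200 mm from the level's hinge. It is straight above the foot's socket; the shelf has a 26 mm hole there. Pressed flat at the start, this face is 63 to 68 mm over the worktop.
- socket (a point): Centre of the mouth of the foot's square socket, 46 mm over the worktop, x and y parallel to its sides; turns with the foot, a dark steel block 32 x 32 x 40 mm under the shelf. Socket 11.8 mm square, 40 mm deep, chamfered; parallel to the shelf's sides within 4 degrees at the start; takes the key in any quarter turn, with 0.25 rad of slack. Stiff (0.2 Nm), stays put; level after 0.5 to 1.4 rad.
- bubble (a joint): White bubble, 16 mm long, in the vial (pale window 64 x 16 mm in the bar's top, 100 mm from the eyelet). Value: the tilt it shows, rad, 1 mm of travel per 0.002; 0 = centred, positive = nearer the eyelet (it runs to the higher end); at most 0.044. Black lines 10 mm either side of the middle. Level pressed flat: +0.022 per radian of counter-clockwise turn of the foot. Settles in 1 s.
- mug_a: White mug, 82 mm diameter, 95 mm tall, origin at the centre of its underside. A bystander.
- mug_b: Blue glazed mug of the same size, origin at the centre of its underside. A bystander.
- coffee_jar: Amber glass jar with a steel cap, 72 mm diameter, 110 mm tall, origin at the centre of its underside. A bystander.

How it is judged:
By the outcome, as a careful person would: the job done as asked, in the order asked, and still so for the second after the job is handed in, while the arm keeps its last pose, push and grip.
It also fails if it takes over 67 s, if anything falls off the work surface, if the arm or the gripper's body presses on something with over 40 N, if the wrist force passes 120 N, or if a joint passes its speed limit or range.

## Working session

There is one attempt and no reset: what is moved stays moved. The work goes in short steps, each a Python script; the robot and the scene stay as the last script left them, time stands still between calls to the robot, and variables do not carry over. Pictures are saved under pics/ and viewed, about 8 in all and at most 12, crops included, and the job is handed in when it is done.

```bash
mkdir -p pics
cat > h.py <<'E'
import numpy as np, cv2
from workcell import r, command_gripper, optics
def snap(name, fn, crop=None, scale=1):
    im,d=optics.get_image(name); np.savez('pics/'+fn+'.npz',im=im,d=d)
    o=im[:,:,::-1]
    if crop: a,b,c,e=crop; o=o[b:e,a:c]
    cv2.imwrite('pics/'+fn+'.png',cv2.resize(o,None,fx=scale,fy=scale,interpolation=cv2.INTER_CUBIC)); return im,d
def ray(name,uv):
    m=optics.camera_model(name);K=np.array(m['K']);R=np.array(m['R']);t=np.array(m['t'])
    p=np.array([(uv[0]-K[0,2])/K[0,0],(uv[1]-K[1,2])/K[1,1]]); q=p.copy()
    for _ in range(20): q=p/(1+m['k1']*(q@q))
    return -R.T@t, R.T@np.array([q[0],q[1],1.])   # point = c + depth*dir
def at_z(name,uv,z):
    c,d=ray(name,uv); return c+d*(z-c[2])/d[2]
def proj(name,X):
    m=optics.camera_model(name);K=np.array(m['K']);c=np.array(m['R'])@X+np.array(m['t'])
    q=c[:2]/c[2]; q=q*(1+m['k1']*(q@q)); return K[:2,:2].diagonal()*q+K[:2,2]
def tri(u1,u2,n1='scene',n2='top'):
    c1,d1=ray(n1,u1);c2,d2=ray(n2,u2)
    s=np.linalg.lstsq(np.c_[d1,-d2],c2-c1,rcond=None)[0]
    a,b=c1+s[0]*d1,c2+s[1]*d2; return (a+b)/2,np.linalg.norm(a-b)
E
python3 - <<'E'
from h import *
print(r.read_state())
for n in('scene','top'):
    print(n,optics.camera_model(n)); im,d=snap(n,n+'0',scale=1.4)
E
```

```text
{'time_s': 0.0, 'joint_positions': array([ 1.10604621e+00,  3.42741515e-01,  1.52502481e+00, -1.16553341e-05,
        1.27536538e+00, -1.45992766e-01]), 'dq': array([ 1.11379382e-03,  5.97867241e-04, -5.13167596e-06, -2.79776012e-03,
       -7.48806809e-04, -1.08912554e-03]), 'tau': array([-1.16778410e-03, -4.33674002e+01, -2.46009725e+01, -3.24728435e-04,
        7.99009809e-03,  2.40014106e-05]), 'eef_pos': array([0.16434506, 0.49823881, 0.25561344]), 'eef_rot': array([ 1.58703063e-01,  9.87326058e-01, -7.35601967e-04, -2.26040667e-04]), 'contact_force': array([ 1.15225388,  0.91743417, -0.31601751]), 'torque': array([ 0.00856581,  0.01846031, -0.0046337 ]), 'grip_width': 0.08520802206907686}
scene {'K': array([[415.76778743,   0.        , 276.58630238],
       [  0.        , 415.76778743, 220.30872621],
       [  0.        ,   0.        ,   1.        ]]), 'k1': 0.01663078782404334, 'R': array([[ 0.62242242,  0.78266511,  0.00506597],
       [ 0.60491021, -0.47693359, -0.63766605],
       [-0.49666284,  0.39996211, -0.77029627]]), 't': array([-0.30117435, -0.4570574 ,  1.41845927])}
top {'K': array([[423.50115857,   0.        , 270.61884141],
       [  0.        , 423.50115857, 207.47210643],
       [  0.        ,   0.        ,   1.        ]]), 'k1': -0.026619961119226265, 'R': array([[-0.02252502, -0.99958508, -0.0179523 ],
       [-0.99218151,  0.02455581, -0.12236367],
       [ 0.12275374,  0.0150557 , -0.99232295]]), 't': array([-0.04675654,  0.5753054 ,  1.11916235])}
```

View pics/scene0.png

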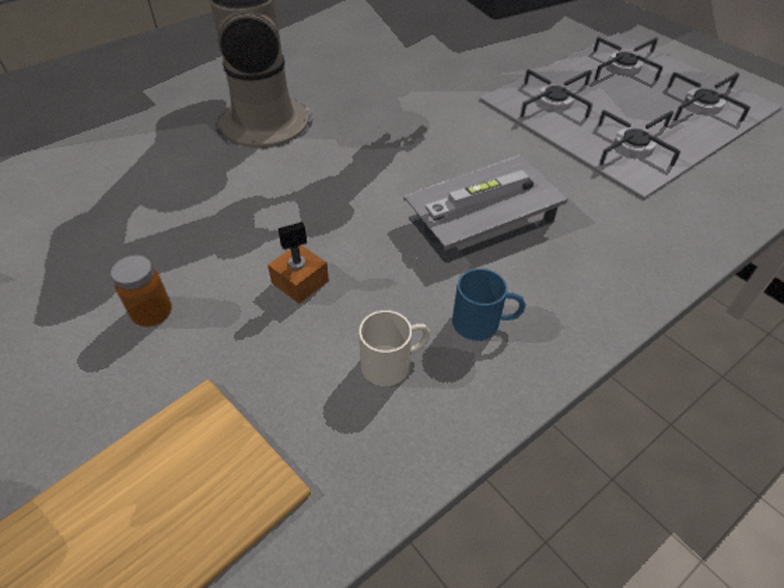

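View pics/top0.png

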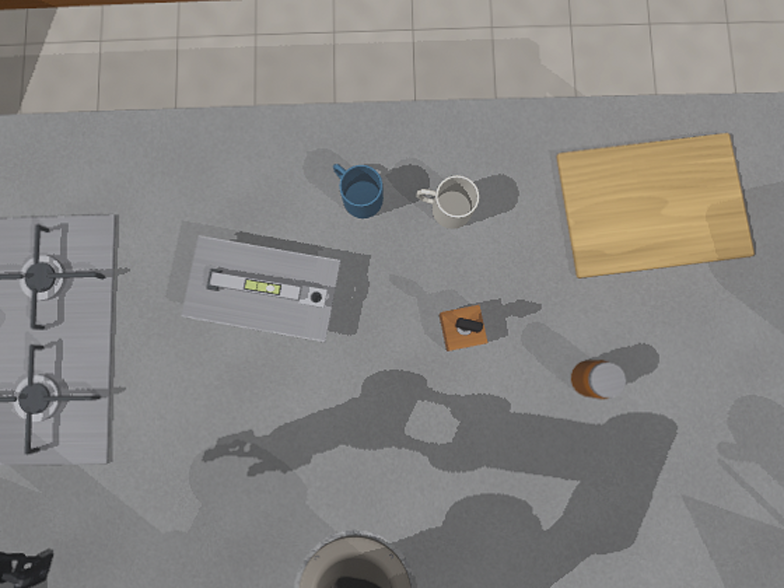

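```bash
cat > cloud.py <<'E'
from h import *
def cloud(name,fn):
    z=np.load('pics/'+fn+'.npz');im,d=z['im'],z['d']
    m=optics.camera_model(name);K=np.array(m['K']);R=np.array(m['R']);t=np.array(m['t'])
    v,u=np.mgrid[:420,:560]; p=np.stack([(u-K[0,2])/K[0,0],(v-K[1,2])/K[1,1]],-1);q=p.copy()
    for _ in range(15): q=p/(1+m['k1']*(q**2).sum(-1,keepdims=True))
    X=np.dstack([q*d[...,None],d])
    return im,(X-t)@R
E
python3 - <<'E'
from cloud import *
print(tri((437/1.4,208/1.4),(316/1.4,297/1.4)), tri((292/1.4,236/1.4),(469/1.4,325/1.4)))
P={}
for n in('scene','top'):
    im,X=cloud(n,n+'0');P[n]=(im,X); z=X[...,2]
    g=im.max(-1).astype(int)
    u0,v0=(208,172) if n=='scene' else (333,232)
    w=np.zeros(z.shape,bool);w[v0-35:v0+40,u0-35:u0+35]=1
    k=w&(z>0.092)&(z<.16); H=X[k]
    print(n,'handle',k.sum(),H.mean(0),H[:,2].max(),cv2.minAreaRect((H[:,:2]*1000).astype(np.float32)))
    t=k&(z>np.percentile(H[:,2],98)-.006); T=X[t];print(' top',t.sum(),T.mean(0),cv2.minAreaRect((T[:,:2]*1000).astype(np.float32)))
    b=w&(abs(z-.05)<.004);B=X[b];print(' block',b.sum(),B.mean(0),cv2.minAreaRect((B[:,:2]*1000).astype(np.float32)))
    u0,v0=(350,145) if n=='scene' else (190,205)
    w=np.zeros(z.shape,bool);w[v0-45:v0+45,u0-65:u0+65]=1
    s=w&(abs(z-.06)<.006);S=X[s];print(' shelf',s.sum(),S.mean(0),cv2.minAreaRect((S[:,:2]*1000).astype(np.float32)))
    l=w&(z>.069)&(z<.12);L=X[l];print(' level',l.sum(),L.mean(0),L[:,2].max(),cv2.minAreaRect((L[:,:2]*1000).astype(np.float32)))
    A=np.c_[S[:,:2],np.ones(len(S))];print(' plane',np.linalg.lstsq(A,S[:,2],rcond=None)[0])
rows=[]
for n,cs in(('scene',((208,178),(312,148))),('top',((333,232),(226,212)))):
    rows.append(np.hstack([cv2.resize(P[n][0][v-24:v+24,u-32:u+32,::-1],None,fx=6,fy=6,interpolation=cv2.INTER_CUBIC) for u,v in cs]))
cv2.imwrite('pics/m.png',np.vstack(rows))
E
```

```text
(array([0.56057781, 0.05864222, 0.07085213]), np.float64(0.0015637288565888553)) (array([ 0.49820079, -0.22099334,  0.11494724]), np.float64(0.0018907169064217703))
scene handle 304 [ 0.50418971 -0.22263849  0.12099537] 0.13928926936363673 ((500.1262512207031, -220.90213012695312), (43.35836410522461, 19.80964469909668), 77.29426574707031)
 top 105 [ 0.50131927 -0.22129807  0.13474325] ((499.40093994140625, -220.72164916992188), (42.78825378417969, 18.33479881286621), 77.21121978759766)
 block 560 [ 0.50463151 -0.22307872  0.04904752] ((499.1163024902344, -220.90821838378906), (78.85401153564453, 76.49445343017578), 9.723637580871582)
 shelf 2971 [0.59349451 0.16275217 0.05803446] ((582.7947387695312, 166.43479919433594), (282.4163818359375, 165.4353790283203), 78.30703735351562)
 level 793 [0.5839046  0.14523698 0.08084974] 0.09362561176838902 ((581.23583984375, 151.5838623046875), (228.4337615966797, 40.09611129760742), 78.09403991699219)
 plane [0.00314927 0.01773225 0.05327943]
top handle 142 [ 0.49730363 -0.21891099  0.13212359] 0.14129509895321765 ((498.1969909667969, -220.31805419921875), (44.16495895385742, 16.381284713745117), 75.4991683959961)
 top 102 [ 0.49795247 -0.21944077  0.13649578] ((497.7486572265625, -220.337646484375), (42.10602951049805, 15.654617309570312), 74.77536010742188)
 block 601 [ 0.49738307 -0.21825552  0.04958912] ((498.1568603515625, -220.1993408203125), (74.82412719726562, 75.10149383544922), 9.817573547363281)
 shelf 5023 [0.5821219  0.17036881 0.0593453 ] ((582.4317016601562, 167.04750061035156), (282.16534423828125, 160.5313262939453), 78.76992797851562)
 level 885 [0.57908945 0.15364344 0.08374294] 0.09589758290572255 ((580.9599609375, 166.63783264160156), (257.0940856933594, 48.25590896606445), 75.61671447753906)
 plane [0.00375007 0.01940949 0.05385553]
```

View pics/m.png

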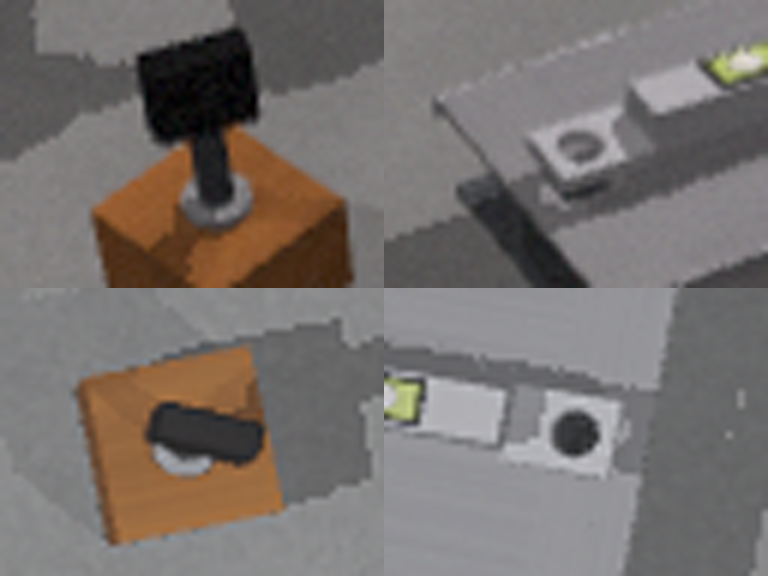

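```bash
cat >> h.py <<'E'
from scipy.spatial.transform import Rotation as Ro
def quat(psi):
    y=np.array([np.cos(psi),np.sin(psi),0]);z=np.array([0,0,-1.]);return Ro.from_matrix(np.c_[np.cross(y,z),y,z]).as_quat()
E
python3 - <<'E'
from h import *
print(tri((312.3,148.1),(225.4,211.9)))
s=np.radians(-11.5); e=np.array([.560,.0585])
for k in range(4):
    o=[]
    for a in(0,.4,.8,1.2,1.6,1.8):
        q=r.solve_ik([*e,.14],quat(s+k*np.pi/2+a)); o.append(None if q is None else round(q[5],2))
    print(k,o)
for k in (0,1):
    psi=np.radians(-14.5)+k*np.pi; q=r.solve_ik([.4985,-.2205,.25],quat(psi));print('key',k,q)
psi=np.radians(-14.5)+np.pi
r.reach([.4985,-.2205,.25],quat(psi)); print(r.read_state()['joint_positions'],r.read_state()['time_s'])
E
```

```text
(array([0.56090505, 0.05907015, 0.0725164 ]), np.float64(0.0010853842968994627))
0 [np.float64(0.17), np.float64(-0.23), np.float64(-0.63), np.float64(-1.03), np.float64(-1.43), np.float64(-1.63)]
1 [np.float64(-1.4), np.float64(-1.8), np.float64(-2.2), np.float64(-2.6), np.float64(-3.0), np.float64(3.08)]
2 [np.float64(-2.97), np.float64(2.91), np.float64(2.51), np.float64(2.11), np.float64(1.71), np.float64(1.51)]
3 [np.float64(1.74), np.float64(1.34), np.float64(0.94), np.float64(0.54), np.float64(0.14), np.float64(-0.06)]
key 0 [-5.57078246e-01  3.83806415e-01  1.47889149e+00 -4.44089210e-16
  1.27889474e+00 -3.04005505e-01]
key 1 [-5.57078246e-01  3.83806415e-01  1.47889149e+00 -4.44089210e-16
  1.27889474e+00  2.83758715e+00]
[-5.56072520e-01  3.83685934e-01  1.47894428e+00  1.81840451e-04
  1.27892419e+00  2.83726890e+00] 2.8917
```

Run:
```python
from h import *
psi=np.radians(-14.5)+np.pi
print(r.move_straight([.4985,-.2205,.124],speed=.12,max_force=15))
command_gripper(0.0,90); st=r.read_state();print(st['grip_width'],st['eef_pos'],st['contact_force'])
print(r.move_straight([.4985,-.2205,.26],speed=.12)); st=r.read_state();print(st['grip_width'],st['contact_force'])
s=np.radians(-11.5)+1.5*np.pi
r.reach([.561,.059,.26],quat(s)); r.move_straight([.561,.059,.225],speed=.1); r.hold(.4)
st=r.read_state();print(st['eef_pos'],st['joint_positions'],st['time_s'],st['contact_force'])
a,_=snap('scene','s1');b,_=snap('top','t1')
rows=[cv2.resize(i[v-48:v+48,u-64:u+64,::-1],None,fx=6,fy=6,interpolation=cv2.INTER_CUBIC)[:288*2,:768] for i,(u,v) in ((a,(312,130)),)]
cv2.imwrite('pics/s1c.png',rows[0]); print(proj('scene',np.array([.561,.059,.108])),proj('top',np.array([.561,.059,.108])))
```

```text
False
0.015096593807849935 [ 0.4985314  -0.22051355  0.12416434] [-1.24531574  0.18019809  1.04150543]
False
0.014598777537467309 [ 0.42619214 -0.17962331 -2.04841333]
[0.56109152 0.0590249  0.22532384] [-3.10185380e-02  4.38570523e-01  1.46330598e+00 -7.50666505e-06
  1.23913971e+00  1.74044742e+00] 8.025 [-0.06342943 -0.53846221 -1.91274137]
[313.074751   137.60514666] [223.53424076 210.18237343]
```

View pics/s1c.png

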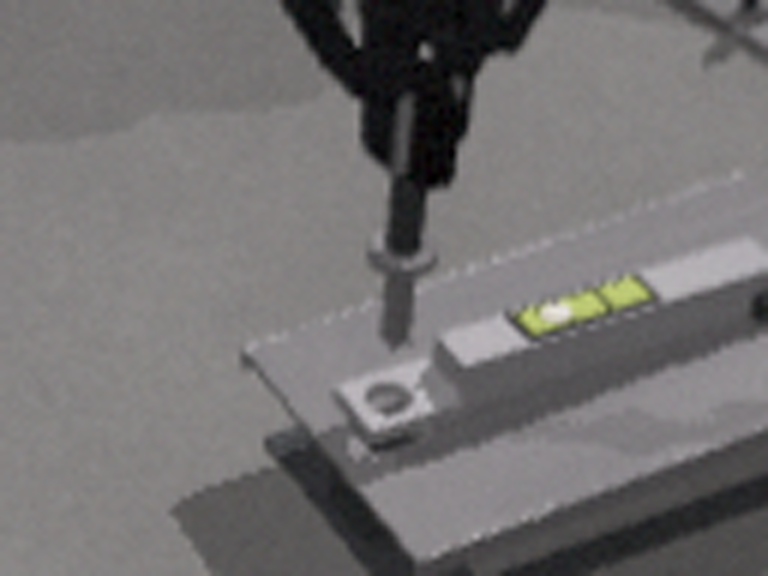

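Run:
```python
from h import *
c=lambda x,y:(312-64+(x+.5)/6-.5,130-48+(y+.5)/6-.5)
ip=lambda p:((p[0]-312+64+.5)*6-.5,(p[1]-130+48+.5)*6-.5)
for z in(.108,.107): print('tip',at_z('scene',c(397,345),z))
for z in(.0725,.075,.078): print('eye',z,at_z('scene',c(388,398),z),at_z('top',(225.4,211.9),z))
for z in(.108,.151,.155,.2): print(z,ip(proj('scene',np.array([.561,.059,z]))))
for z in(.0725,.075,.078):print('proj eye',ip(proj('scene',np.array([.561,.059,z]))))
im=np.load('pics/s1.npz')['im'];g=im[:,:,::-1].mean(-1)
# rod edges per row
for v in range(128,141): print(v,g[v,306:322].astype(int))
```

```text
tip [0.56652163 0.05642027 0.108     ]
tip [0.56565521 0.0572926  0.107     ]
eye 0.0725 [0.56050155 0.05997416 0.0725    ] [0.56057525 0.05863308 0.0725    ]
eye 0.075 [0.56258291 0.05788719 0.075     ] [0.56028589 0.05832533 0.075     ]
eye 0.078 [0.56508054 0.05538282 0.078     ] [0.55993866 0.05795604 0.078     ]
0.108 (np.float64(392.94850602871384), np.float64(336.13087995162834))
0.151 (np.float64(400.44771109100304), np.float64(254.9203375102305))
0.155 (np.float64(401.17011487980653), np.float64(247.1007508038078))
0.2 (np.float64(409.6094152818148), np.float64(155.7955530871219))
proj eye (np.float64(387.1030352964051), np.float64(399.4786637615681))
proj eye (np.float64(387.5050158758646), np.float64(395.1210803619201))
proj eye (np.float64(387.9892849722838), np.float64(389.8717196338853))
128 [131 128 128 125 129 130  89  64  70  71  74 102 129 136 137 145]
129 [130 130 132 128 130 130  78  68  69  63  68 129 144 150 145 138]
130 [126 129 129 131 127 120  78  72  70  68  71 151 148 138 137 140]
131 [125 128 129 139 131 113  75  72  67  67  74 130 138 136 137 137]
132 [128 128 137 155 140 130  82  72  68  68  77 131 136 136 135 137]
133 [147 135 153 139 135 123  81  70  72  69  84 133 136 137 136 136]
134 [138 134 136 136 137 115  76  68  67  65  86 129 134 138 136 138]
135 [136 134 133 135 137 107  76  72  67  68  88 130 138 136 138 136]
136 [134 134 137 135 135 105  76  72  70  68 106 135 138 138 136 141]
137 [133 137 135 134 134  98  71  70  69  69 118 138 137 137 135 148]
138 [134 137 137 136 137 117  84  74  69  78 114 134 134 137 125 142]
139 [136 138 138 137 139 134 114  82  90 114 112 134 138 139 116  93]
140 [138 137 134 135 136 138 132 107 132 137 137 138 140 137 106  91]
```

Run:
```python
from h import *
x,y=.5609,.0585
f=lambda:(r.read_state()['eef_pos'].round(4),r.read_state()['contact_force'].round(2),r.read_state()['torque'].round(3),r.read_state()['time_s'])
print(f())
print(r.move_straight([x,y,.172],speed=.06,max_force=5),f())
print(r.move_straight([x,y,.150],speed=.02,max_force=5),f())
```

```text
(array([0.561 , 0.0591, 0.2252]), array([ 0.35, -0.1 , -1.02]), array([-0.001,  0.01 , -0.037]), 8.125)
False (array([0.5612, 0.0585, 0.1724]), array([ 0.04,  0.34, -1.49]), array([0.032, 0.063, 0.016]), 9.1583)
False (array([0.561 , 0.0585, 0.1502]), array([-0.59,  0.79, -1.17]), array([0.028, 0.004, 0.002]), 10.4083)
```

Run:
```python
from h import *
x,y=.5609,.0585
def f():
    r.hold(.15); F=np.mean([r.read_state()['contact_force'] for _ in range(3)],0); s=r.read_state();return s['eef_pos'].round(4),F.round(2),s['torque'].round(2),s['time_s']
for z in(.144,.140,.136,.133,.130):
    print(r.move_straight([x,y,z],speed=.03,max_force=15),f())
r.hold(1.)
a,_=snap('scene','s2');b,_=snap('top','t2');print(f())
A=cv2.resize(a[110:174,290:400,::-1],None,fx=6.5,fy=6.5,interpolation=cv2.INTER_CUBIC)
B=cv2.resize(b[185:225,150:260,::-1],None,fx=6.5,fy=6.5,interpolation=cv2.INTER_CUBIC)
cv2.imwrite('pics/p2.png',np.vstack([A,B])[:600*2]); print(A.shape,B.shape)
```

```text
False (array([0.561 , 0.0585, 0.1442]), array([-0.39, -1.43,  1.63]), array([-0.2 , -0.03, -0.02]), 10.9083)
False (array([0.561 , 0.0585, 0.1401]), array([-0.59, -0.86,  1.  ]), array([-0.19, -0.06, -0.  ]), 11.3417)
False (array([0.561 , 0.0585, 0.1361]), array([ 0.67, -1.35,  3.75]), array([-0.25, -0.04, -0.08]), 11.775)
False (array([0.561 , 0.0585, 0.1331]), array([-0.91, -1.36,  3.55]), array([-0.37, -0.05, -0.01]), 12.175)
False (array([0.5611, 0.0584, 0.1303]), array([-0.23, -3.12,  6.37]), array([-0.32, -0.04, -0.01]), 12.575)
(array([0.5611, 0.0584, 0.1303]), array([ 0.19, -1.88,  6.57]), array([-0.33, -0.02, -0.02]), 13.825)
(416, 715, 3) (260, 715, 3)
```

View pics/p2.png

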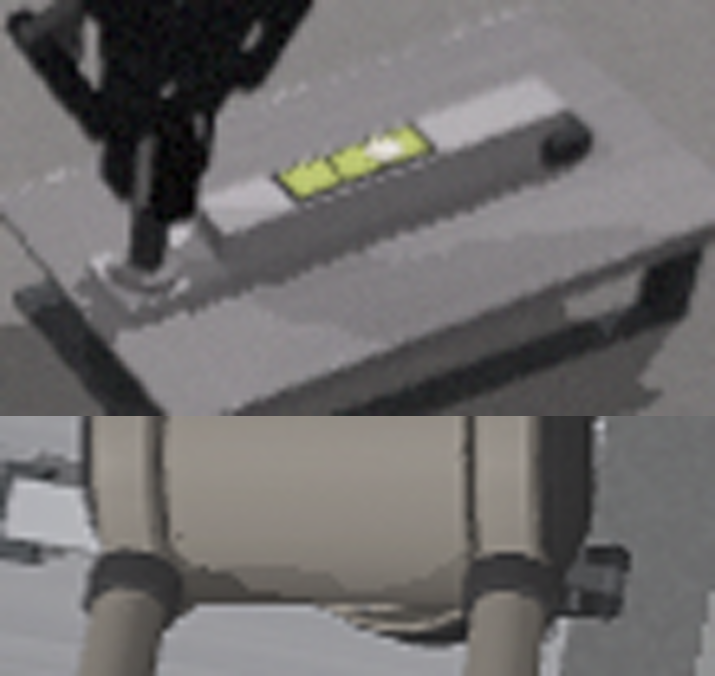

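```bash
cat >> h.py <<'E'
S0=np.radians(-11.5)+1.5*np.pi
def f():
    r.hold(.1); F=np.mean([r.read_state()['contact_force'] for _ in range(3)],0); s=r.read_state();return s['eef_pos'].round(4),F.round(1),s['torque'].round(2),round(s['joint_positions'][5],3),round(s['grip_width'],4),round(s['time_s'],2)
def turn(a,z,x=.5609,y=.0585): r.reach([x,y,z],quat(S0+a))
def prof(n=4):
    im=np.mean([optics.get_image('scene')[0].astype(float) for _ in range(n)],0); return im
E
python3 - <<'E'
from h import *
for a,z in((.1,.130),(.2,.1302),(.3,.1305),(.4,.131),(.5,.1315),(.6,.132),(.7,.1325)):
    turn(a,z); o=f(); print(a,*o)
    if abs(o[1]).max()>20: break
r.hold(.8); a=prof(); np.save('pics/s3.npy',a)
A=cv2.resize(a[115:160,300:390,::-1],None,fx=8,fy=8,interpolation=cv2.INTER_CUBIC); cv2.imwrite('pics/p3.png',A)
print(f())
E
```

```text
0.1 [0.5611 0.0586 0.1304] [-0.1 -1.2  5.7] [-0.16 -0.12  0.03] 1.639 0.0147 14.18
0.2 [0.5609 0.0585 0.1305] [-0.8 -1.4  5.7] [-0.3   0.13  0.02] 1.54 0.015 14.53
0.3 [0.5608 0.0585 0.1306] [-0.5 -2.6  4.3] [-0.32  0.1  -0.07] 1.442 0.0154 14.88
0.4 [0.5607 0.0584 0.1306] [ 0.7 -1.9 -0.2] [-0.44 -0.17 -0.11] 1.343 0.0149 15.22
0.5 [0.5606 0.0585 0.1307] [ 3.2 -2.8 -8.4] [-0.44 -0.59 -0.11] 1.243 0.0149 15.57
0.6 [0.5605 0.0585 0.131 ] [  3.2  -2.4 -16.2] [-0.53 -0.82 -0.15] 1.143 0.0151 15.93
0.7 [0.5604 0.0585 0.1311] [  5.   -1.  -19.7] [-0.57 -1.13 -0.05] 1.042 0.0152 16.27
(array([0.5604, 0.0584, 0.1312]), array([  5.3,  -1.8, -19.6]), array([-0.48, -1.15, -0.05]), np.float64(1.042), 0.0149, 17.38)[ WARN:0@13.076] global loadsave.cpp:1063 imwrite_ Unsupported depth image for selected encoder is fallbacked to CV_8U.
```

View pics/p3.png

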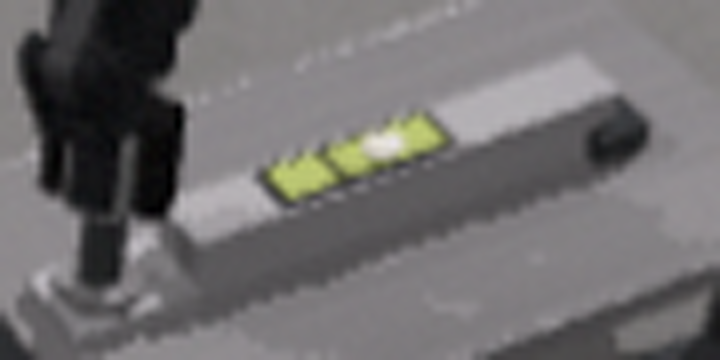

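```bash
cat >> h.py <<'E'
AX=np.array([np.cos(np.radians(78.5)),np.sin(np.radians(78.5))])  # shelf +y
def bubble(im,z=.088,dbg=False):
    """bubble offset in mm, + toward eyelet, from window ends; window length as check"""
    c=im.astype(np.float32); sat=c[:,:,1]-c[:,:,2]
    m=np.zeros(sat.shape,np.uint8); m[110:165,320:370]=(sat[110:165,320:370]>45)
    v,u=np.nonzero(m); hull=cv2.convexHull(np.c_[u,v].astype(np.int32))
    W=np.zeros_like(m); cv2.fillConvexPoly(W,hull,1)
    P=lambda u,v:np.array([at_z('scene',(a,b),z)[:2] for a,b in zip(u,v)])
    X=P(u,v); o=X.mean(0); N=np.array([-AX[1],AX[0]])
    Wv,Wu=np.nonzero(W); XW=P(Wu,Wv); s=(XW-o)@AX*1000; t=(XW-o)@N*1000; t-=np.median(t); k=abs(t)<6
    wt=np.clip((c[Wv,Wu,2]-70)/100,0,1)*(sat[Wv,Wu]<60)
    S=np.sort(s[k]); lo,hi=S[:3].mean(),S[-3:].mean()
    b=(wt*s).sum()/wt.sum()
    return (lo+hi)/2-b, hi-lo, wt.sum()
E
python3 - <<'E'
from h import *
a=np.load('pics/s3.npy'); print(bubble(a)); print(bubble(np.load('pics/s2.npz')['im'])); print('unpressed',bubble(np.load('pics/scene0.npz')['im']))
print(a[136,330:360].astype(int).tolist())
for a_,z in((.6,.1335),(.55,.1345)):
    turn(a_,z);print(a_,*f())
E
```

```text
(np.float64(-8.266577360062069), np.float64(60.34579000610555), np.float32(24.789999))
(np.float64(-10.808813455581717), np.float64(64.15725029865933), np.float32(24.689999))
unpressed (np.float64(10.851442716504481), np.float64(59.05636386373703), np.float32(25.27))
[[150, 148, 150], [153, 151, 154], [102, 99, 101], [105, 110, 75], [177, 187, 108], [186, 198, 114], [186, 196, 114], [186, 197, 114], [186, 197, 114], [187, 197, 115], [186, 196, 114], [138, 145, 87], [104, 109, 68], [141, 149, 87], [145, 153, 89], [126, 132, 86], [100, 104, 75], [77, 76, 74], [94, 93, 95], [89, 88, 91], [112, 110, 113], [95, 93, 97], [91, 88, 89], [92, 89, 91], [92, 90, 92], [93, 92, 93], [92, 91, 92], [92, 91, 93], [94, 91, 93], [92, 90, 92]]
0.6 [0.5609 0.0586 0.1349] [-2.4 -2.6  5.7] [-0.39  0.6  -0.01] 1.138 0.0147 17.73
0.55 [0.561  0.0587 0.1351] [-1.1 -1.8  4.1] [-0.17  0.38 -0.06] 1.187 0.0149 18.07
```

Run:
```python
from h import *
for a,z in((.7,.1345),(.85,.135),(1.0,.1355),(1.15,.136),(1.25,.1365),(1.15,.1385)):
    turn(a,z); o=f(); print(a,*o)
    if abs(o[1]).max()>35: break
r.hold(.9); a=prof(); np.save('pics/s4.npy',a); print(bubble(a))
A=cv2.resize(a[115:160,310:380,::-1],None,fx=10,fy=10,interpolation=cv2.INTER_NEAREST); cv2.imwrite('pics/p4.png',A.astype(np.uint8))
print(f())
```

```text
0.7 [0.5609 0.0585 0.135 ] [-1.9 -1.7  6. ] [-0.36  0.54 -0.06] 1.037 0.0153 18.44
0.85 [0.5609 0.0585 0.1351] [-1.6 -1.6  3. ] [-0.3   0.38 -0.07] 0.892 0.0145 18.81
1.0 [0.5608 0.0585 0.1351] [-0.5 -2.8 -2.4] [-0.38  0.06 -0.11] 0.744 0.0146 19.18
1.15 [0.5607 0.0585 0.1352] [ 1.7 -1.6 -9.8] [-0.4  -0.4  -0.03] 0.594 0.0151 19.54
1.25 [0.5605 0.0585 0.1355] [  2.6  -1.8 -18.3] [-0.44 -0.79 -0.13] 0.493 0.0148 19.89
1.15 [0.561  0.0586 0.1399] [-3.4 -1.5  6.2] [-0.31  0.85  0.02] 0.588 0.0152 20.24
(np.float64(-2.195342057064683), np.float64(61.27462276076112), np.float32(23.462502))
(array([0.561 , 0.0586, 0.1398]), array([-3.3, -1.9,  5.8]), array([-0.33,  0.86, -0.05]), np.float64(0.588), 0.015, 21.44)
```

View pics/p4.png

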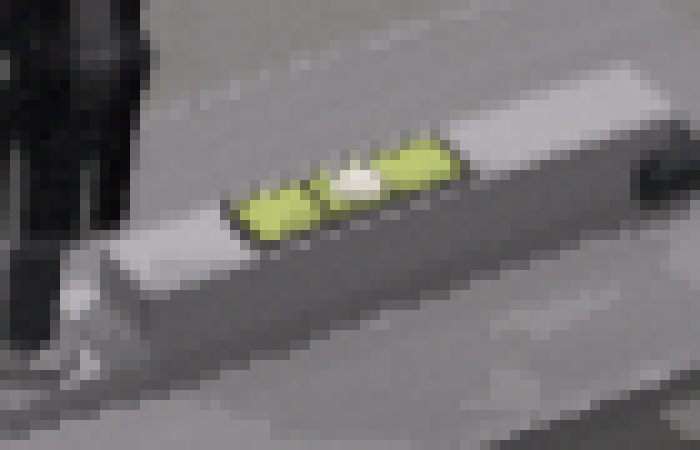

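Run:
```python
from h import *
def look(n):
    r.hold(1.); a=prof(); np.save(f'pics/{n}.npy',a); print(bubble(a),f())
turn(1.15,.1345); print(f()); look('s5')
for a,z in((1.25,.1345),(1.35,.135),(1.44,.1355),(1.34,.135)):
    turn(a,z); print(a,*f())
look('s6')
```

```text
(array([0.561 , 0.0586, 0.1354]), array([-4.1, -1.6,  5.8]), array([-0.29,  0.84, -0.02]), np.float64(0.589), 0.0152, 21.79)
(np.float64(-4.831459650333673), np.float64(61.95815802812716), np.float32(25.0425)) (array([0.561 , 0.0585, 0.1354]), array([-3.2, -0.6,  6.5]), array([-0.27,  0.91, -0.05]), np.float64(0.589), 0.0149, 23.09)
1.25 [0.561  0.0585 0.1354] [-3.1 -1.7  6.3] [-0.3   0.89 -0.07] 0.489 0.015 23.44
1.35 [0.5609 0.0585 0.1354] [-4.2 -2.1  5.5] [-0.33  0.81 -0.05] 0.392 0.0149 23.79
1.44 [0.5609 0.0585 0.1354] [-2.9 -2.4  2.3] [-0.43  0.54 -0.17] 0.302 0.0147 24.14
1.34 [0.5611 0.0586 0.1353] [-2.4 -0.9  5.4] [-0.33  0.69 -0.06] 0.4 0.0152 24.49
(np.float64(-1.7270730583738798), np.float64(61.27462276076112), np.float32(22.965002)) (array([0.5611, 0.0586, 0.1353]), array([-1.5, -1.9,  4.8]), array([-0.36,  0.76, -0.  ]), np.float64(0.4), 0.0153, 25.79)
```

```bash
cat >> h.py <<'E'
def rect(im,ez,slope=0.,px=4):
    """rectified view of the bar top: columns = mm from eyelet (60..140), rows = across +-14 mm"""
    E=np.array([.5609,.0585]); N=np.array([AX[1],-AX[0]])
    s=np.arange(55,145,1/px); t=np.arange(-16,16,1/px)
    M=np.array([[proj('scene',np.array([*(E+AX*a/1000+N*b/1000),ez+slope*(a-100)/1000])) for a in s] for b in t],np.float32)
    return cv2.remap(im.astype(np.float32),M[...,0],M[...,1],cv2.INTER_CUBIC),s,t
E
python3 - <<'E'
from h import *
for a,z in((1.45,.135),(1.57,.1355),(1.47,.1355)):
    turn(a,z); print(a,*f())
r.hold(1.); a=prof(8); np.save('pics/s7.npy',a); print(bubble(a),f())
out=[]
for n in('s6','s7'):
    R,s,t=rect(np.load(f'pics/{n}.npy'),.088); out.append(cv2.resize(R[:,:,::-1].clip(0,255),None,fx=2,fy=2))
    np.save('pics/r.npy',R)
cv2.imwrite('pics/p7.png',np.vstack(out).astype(np.uint8))
E
```

```text
1.45 [0.5609 0.0585 0.1353] [-2.6 -1.3  5.7] [-0.39  0.79 -0.09] 0.29 0.0148 26.14
1.57 [0.5609 0.0585 0.1354] [-2.2 -1.5  0.9] [-0.4   0.56 -0.09] 0.173 0.0152 26.49
1.47 [0.561  0.0585 0.1358] [-2.  -1.2  5.1] [-0.39  0.61 -0.  ] 0.268 0.0152 26.84
(np.float64(-1.189237185767655), np.float64(61.27462276076112), np.float32(21.488752)) (array([0.561 , 0.0585, 0.1358]), array([-2.2, -1.7,  4.8]), array([-0.34,  0.66, -0.09]), np.float64(0.268), 0.015, 28.34)Traceback (most recent call last):
  File "<stdin>", line 7, in <module>
  File "h.py", line 49, in rect
    M=np.array([[proj('scene',np.array([*(E+AX*a/1000+N*b/1000),ez+slope*(a-100)/1000])) for a in s] for b in t],np.float32)
                 ~~~~^^^^^^^^^^^^^^^^^^^^^^^^^^^^^^^^^^^^^^^^^^^^^^^^^^^^^^^^^^^^^^^^^^^
  File "h.py", line 16, in proj
    m=optics.camera_model(name);K=np.array(m['K']);c=np.array(m['R'])@X+np.array(m['t'])
ValueError: time passes only in moves, steps and waits
```

```bash
cat > patch.py <<'E'
s=open('h.py').read().replace("optics.camera_model(name)","cam(name)").replace("def snap","import functools\n@functools.cache\ndef cam(n): return optics.camera_model(n)\ndef snap",1)
open('h.py','w').write(s)
E
python3 patch.py
python3 - <<'E'
from h import *
out=[]
for n in('s6','s7'):
    R,s,t=rect(np.load(f'pics/{n}.npy'),.088); out.append(cv2.resize(R[:,:,::-1].clip(0,255),None,fx=2,fy=2))
cv2.imwrite('pics/p7.png',np.vstack(out).astype(np.uint8))
E
```

```text
(no output)
```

View pics/p7.png

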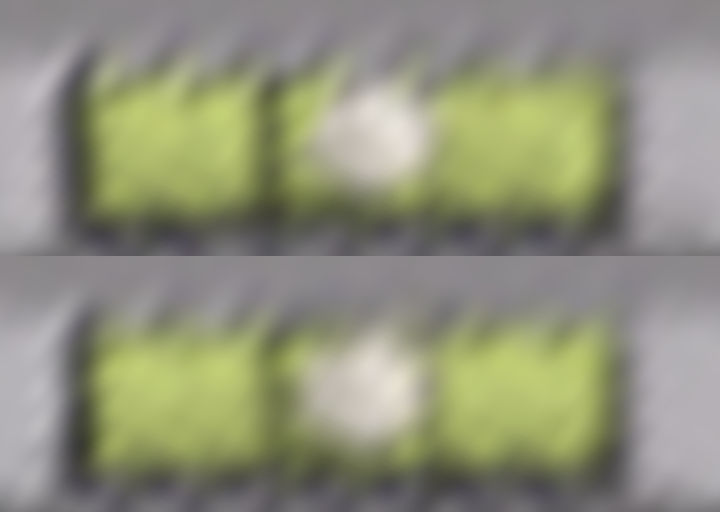

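Run:
```python
from h import *
for a,z in((1.57,.135),(1.67,.1355),(1.57,.1355)):
    turn(a,z); print(a,*f())
r.hold(1.2); a=prof(8); np.save('pics/s8.npy',a); print(bubble(a),f())
out=[]
for n in('s7','s8'):
    R,s,t=rect(np.load(f'pics/{n}.npy'),.088); out.append(cv2.resize(R[:,:,::-1].clip(0,255),None,fx=2,fy=2))
    B=R[44:72,:,2].mean(0);G=R[44:72,:,1].mean(0); w=np.clip(B-120,0,None)*((s>75)&(s<125)); print('bubble',(w*s).sum()/w.sum())
    for lo,hi in((61,68),(85,93),(104,114),(128,137)):
        k=(s>lo)&(s<hi); d=np.clip(G[k].max()-15-G[k],0,None)**2; print(' dark',s[k][G[k].argmin()],(d*s[k]).sum()/d.sum())
full=cv2.resize(a[95:165,290:390,::-1],None,fx=7.2,fy=7.2,interpolation=cv2.INTER_CUBIC).clip(0,255)[:340]
cv2.imwrite('pics/p8.png',np.vstack([out[1],full]).astype(np.uint8))
```

```text
1.57 [0.561  0.0585 0.1356] [-3.8 -2.5  8.2] [-0.36  0.91 -0.02] 0.168 0.0151 28.69
1.67 [0.5609 0.0585 0.1356] [-2.4 -3.   5.9] [-0.43  0.77 -0.02] 0.072 0.0151 29.04
1.57 [0.5611 0.0585 0.1357] [-3.1 -1.5  5.9] [-0.32  0.71 -0.04] 0.172 0.0149 29.39
(np.float64(-2.448217816205256), np.float64(61.27462276076112), np.float32(23.42875)) (array([0.5611, 0.0585, 0.1357]), array([-3. , -0.6,  5. ]), array([-0.33,  0.64, -0.12]), np.float64(0.172), 0.015, 31.09)
bubble 101.07746676386887
 dark 65.0 64.84358884274235
 dark 89.0 89.16844823329
 dark 108.75 108.95342779536784
 dark 132.25 132.45780132124293
bubble 100.37611453633546
 dark 65.5 65.31638522101592
 dark 89.0 88.95003806043259
 dark 109.75 110.03999712435667
 dark 132.25 132.4625566171437
```

View pics/p8.png

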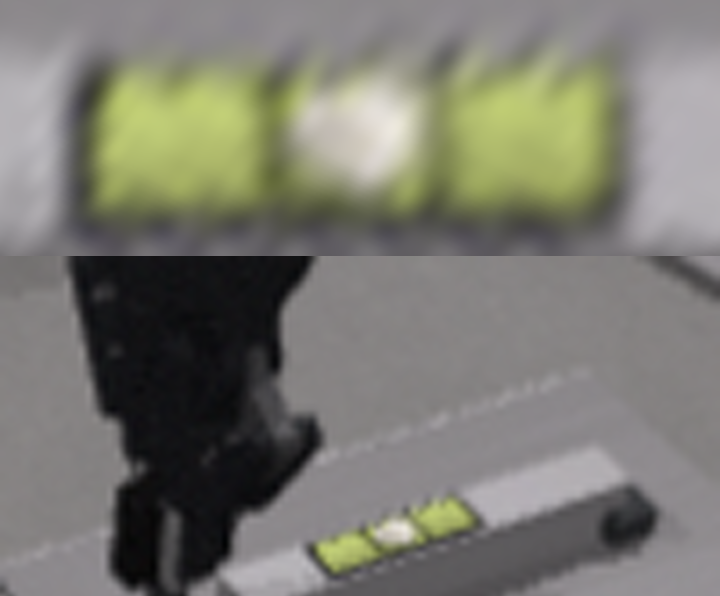

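```bash
cat >> h.py <<'E'
def meas(n):
    a=prof(8); np.save(f'pics/{n}.npy',a); R,s,t=rect(a,.088)
    B=R[44:72,:,2].mean(0);G=R[44:72,:,1].mean(0); w=np.clip(B-120,0,None)*((s>75)&(s<125)); o=[(w*s).sum()/w.sum()]
    for lo,hi in((61,68),(85,93),(104,114),(128,137)):
        k=(s>lo)&(s<hi); d=np.clip(G[k].max()-15-G[k],0,None)**2; o.append((d*s[k]).sum()/d.sum())
    o=np.array(o); print('bubble',o.round(2),'vs marks',(o[2]+o[3])/2-o[0],'vs window',(o[1]+o[4])/2-o[0]); return R
E
python3 - <<'E'
from h import *
for a,z in((1.67,.135),(1.765,.1355),(1.665,.1355)):
    turn(a,z); print(a,*f())
r.hold(1.2); meas('s9'); print(f())
turn(1.665,.1335); r.hold(1.3); R=meas('s10'); print(f())
a=np.load('pics/s10.npy')
full=cv2.resize(a[115:180,285:385,::-1],None,fx=7.2,fy=7.2,interpolation=cv2.INTER_CUBIC).clip(0,255)[:340]
cv2.imwrite('pics/p10.png',np.vstack([cv2.resize(R[:,:,::-1].clip(0,255),None,fx=2,fy=2),full]).astype(np.uint8))
E
```

```text
1.67 [0.5609 0.0585 0.1355] [-3.  -2.5  7.9] [-0.39  0.94 -0.05] 0.072 0.015 31.44
1.765 [0.5609 0.0585 0.1356] [-2.5 -1.4  5.6] [-0.43  0.77 -0.03] -0.021 0.0151 31.79
1.665 [0.5611 0.0586 0.1357] [-3.5 -2.2  5.8] [-0.39  0.74 -0.06] 0.079 0.0149 32.14
bubble [ 99.74  65.42  90.07 109.89 132.54] vs marks 0.24217481060280477 vs window -0.757895188857006
(array([0.5611, 0.0586, 0.1357]), array([-2.9, -0.9,  6. ]), array([-0.38,  0.71, -0.05]), np.float64(0.079), 0.0148, 33.84)
bubble [100.46  65.38  89.75 110.09 132.51] vs marks -0.5402696144140293 vs window -1.5193258433578336
(array([0.5611, 0.0585, 0.1339]), array([-3.1, -0.4,  6.8]), array([-0.4 ,  0.79, -0.04]), np.float64(0.079), 0.015, 35.89)
```

View pics/p10.png

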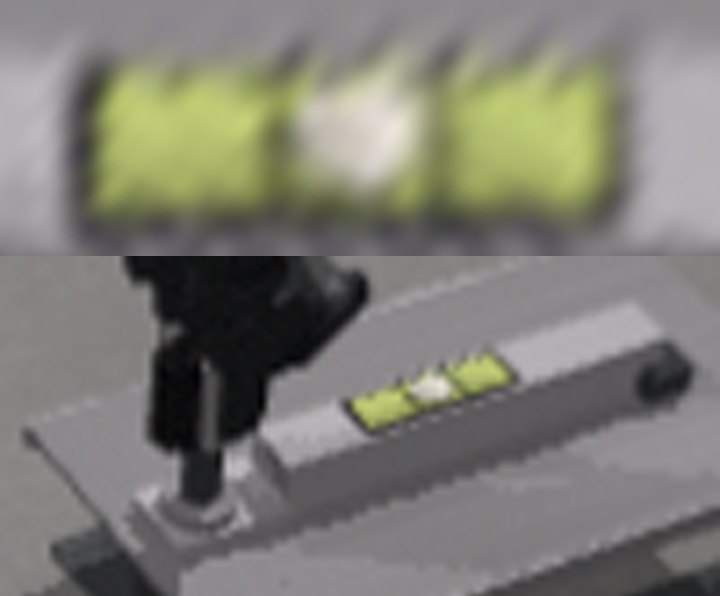

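Run:
```python
from h import *
for a,z in((1.75,.135),(1.84,.1355),(1.74,.1355)):
    turn(a,z); print(a,*f())
r.hold(1.3); R=meas('s11'); print(f())
L=np.load('pics/s2.npz')['im'];R0,s,t=rect(L,.086)
cv2.imwrite('pics/p11.png',np.vstack([cv2.resize(q[:,:,::-1].clip(0,255),None,fx=2,fy=2) for q in(R,R0)]).astype(np.uint8))
```

```text
1.75 [0.5609 0.0585 0.1348] [-2.6 -2.   1.2] [-0.44  0.56 -0.09] -0.007 0.0148 36.24
1.84 [0.5608 0.0585 0.1349] [-0.3 -1.3 -5.8] [-0.41  0.09 -0.14] -0.097 0.015 36.59
1.74 [0.561  0.0586 0.1361] [-3.2 -1.   5.2] [-0.32  0.81 -0.04] -0.002 0.0148 36.94
bubble [ 99.69  65.52  89.88 109.64 133.07] vs marks 0.07189123123791319 vs window -0.390636525055271
(array([0.561 , 0.0586, 0.1361]), array([-2.8, -1.1,  5.5]), array([-0.37,  0.77, -0.14]), np.float64(-0.002), 0.015, 38.74)
```

View pics/p11.png

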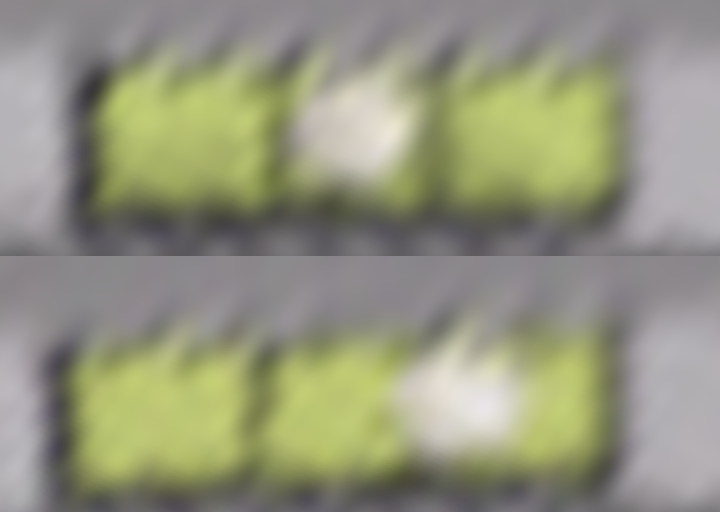

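Run:
```python
from h import *
r.hold(.3); meas('s12'); print(f()); r.finish_job()
```

```text
bubble [ 99.69  65.51  89.88 109.63 133.1 ] vs marks 0.06574673304511691 vs window -0.38592698304707085
(array([0.561 , 0.0585, 0.1361]), array([-2.6, -0.2,  6. ]), array([-0.37,  0.8 , -0.07]), np.float64(-0.002), 0.0152, 39.54)
the job is handed in; nothing more can be done
```

I took the key from its block and put it through the eyelet into the foot's socket. I pressed the level flat and turned the foot counter-clockwise in stages. I handed the job in at about 39.5 s, still gripping (15 mm opening) and pressing (about 6 N). The arm stayed clear of the mugs and the jar, though I took no final picture of them.

**Bubble:** in the last picture it is 0.1 mm from the middle of the two black marks. Measured from the window's ends it is 0.4 mm off, towards the hinge. The two references disagree by about 0.5 mm, within the scene camera's resolution. The top camera's view was blocked by the arm.

**Level flat:** shortly before the end I pressed 2 mm deeper, and the bubble moved only 0.7 mm. A tab still standing up would have moved it about 5 mm. The force readings were not a clean measure of the collar's spring, because rod friction in the socket pulled down on the tool with up to 20 N during the early turns. I backed off about 0.1 rad after each stage to relieve that.

**One doubt on pressing:** partway through, the key rose about 1 mm higher than commanded, so the collar may have been only lightly pressed for about 1.5 s. I pressed it down again before the last turns.

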